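Park the chocolate grater's drum heavy side down

ROBOT

A 6-joint arm with a two-finger parallel gripper is mounted at the origin on the work surface. World frame = base frame: x ahead of the robot, y to its left, z up, the work surface at z = 0. Lengths are in mm, angles in degrees, forces in N, time in s.
With the tool pointing down it reaches from about 350 to 850 mm from the base axis. Payload 8.1 kg.
Tool frame: the origin (TCP) lies midway between the tips of the shut fingers; the grasp point (between the pads) lies 19 mm behind it; z points along the fingers, y is the line along which they close (so a half turn about z gives the same grasp; the last joint's range is limited). The gripper opens to 85 mm and grips with 20 to 120 N. Pads are 22 mm wide; open, the fingers measure 114 mm over their backs; the gripper's body (76 mm by 85 mm) begins 54 mm behind the grasp point. The pads swing forward as they close: fully open they stand 13 mm farther back than shut.
Start: joints at [-79.435, 7.471, 85.268, -0, 87.261, -4.893], TCP at [159.943, -578.294, 231.292] pointing down, gripper open.
Joint ranges: [-169.43, 169.43], [-51.17, 129.36], [1.28, 143.12], [-76.62, 256.62], [0, 156.53], [-152.29, 152.29]. Speed limits (degrees/s): [136.94, 136.94, 159.86, 180, 180, 180].

INTERFACE

Orientations are given as [roll, pitch, yaw] about the fixed x, y, z axes, in that order (R = Rz(yaw) Ry(pitch) Rx(roll)).
In Python, from bench import sense, snapshot, order, finder gives the robot as it stands.
- The arm moves only by the tool send_rows, never from a script. Its argument "steps" is a list of rows, each a list of 2 entries, a list of its own where there are three numbers: the shift along the world's x, y, z in units of 30 mm (1.0 is 30 mm), then the turn, a rotation vector about the world's x, y, z in rad. In form: [[[dx, dy, dz], [wx, wy, wz]], ...]. A call has 1 to 10 rows; each row is the pose to reach, as a shift and turn from the pose commanded when the call began; what a row does not reach only later rows make up. A row lasts 1/8 s, in which the tool goes at most 62.5 mm and 10.7 degrees, less where a joint would pass 70% of its speed; a pose out of reach is approached as far as the arm can. A call with a gripper value outside its range is refused whole. "fingers" is the closure, from 0 (fully open) to 1 (shut), set as the call begins (left out, the last holds). The fingers move at their own pace and stop on an object; "squeeze" is the grip in N (left out, the last holds). Time passes only in rows, so rows that repeat a pose let the fingers close. It gives the time, the measured TCP pose, the force, the opening and the grip force at its end, in the units of the state.
- sense(): the state, without advancing time (a new reading comes with each control period).
- snapshot(name): name is "side" or "top"; returns a dict with "img" (420x560x3 uint8, red, green, blue), "K" (3x3 intrinsics, pixels), "pose" (4x4, takes a point from camera to world coordinates). Camera axes: x right, y up, looking along -z (the intrinsics and any distortion apply to the point x, -y, -z); pixel columns grow to the right and rows downward; lengths in mm; the calibration is good to about 2 mm. A picture is of the moment at which its call begins. There is no depth.
- order.hand_in(): hands the job in; it is judged then, once.
Trained networks look in the newest picture that a camera, given by its name, has taken for a name from the list of things; names that differ only in an ending like _2 or _b are one class to them, and where a whole thing is asked for, a point or a joint stands for the part that bears it (a point fixed in the world has none). Each returns a list of dicts, best first, with "confidence" (0 to 1); they miss things now and then, are a little off and sometimes report something else, mostly with a low value. They report only what shows in the picture. A call takes as long as a camera call.
- finder.find_in(label, camera): "box" ([left, top, width, height] as shares, 0 to 1, of the picture: columns of its width, rows of its height, round what is visible of it).
- finder.trace(label, camera): "mask" (420x560 bool, what is visible of it) and "box" ([left, top, width, height] as shares, 0 to 1, of the picture: columns of its width, rows of its height, round what is visible of it).
- finder.pinpoint(label, camera): "at" ([column, row] as shares, 0 to 1, of the picture: columns of its width, rows of its height: a listed point, or the origin of a listed thing).
The state is a dict: "time": time; "joint_pos": joint angles; "qd": joint speeds; "joint_efforts": joint torques, N m; "tool_pos": TCP position; "tcp_rot": TCP orientation; "ft_force": force on the tool from outside, world axes, zero at the start; "wrist_torque": the same for the moment, N m; "finger_gap": finger opening in mm; "grip_force": force on a finger pad.
Only numpy, scipy, OpenCV 4.12 (cv2) and the standard library are available. Lean on these libraries where they do the work, as an engineer would, in place of code of your own. Each camera call takes 0.05 s, during which the arm holds its last target. There are 200 camera calls.

TASK

Make the hand-cranked chocolate grater safe to strip for cleaning. First, with the crank still as you found it, push its sprung pusher lever down to the stop and let it spring all the way back up; then take the crank handle, turn the drum by hand to feel which side of it is heavy, and bring that side straight down. Finish while still gripping the crank handle and holding the drum still there, and leave the bottle, pan and plate where they stand.

Things in the scene. Friction and masses are not known exactly. Their poses are not given: they have to be found in the camera images.
- lever_grip (a point): centre of the black round cross-bar (26 mm thick, 90 mm long, lying along the grater's y) at the free end of the pusher lever, on top of the grater; about 300 mm above the counter at rest. The lever is a 16 mm bar, 180 mm from hinge to cross-bar, pointing to the grater's -x. Push the cross-bar down from above
- lever_hinge (a point): hinge of the pusher lever, 288 mm above the counter, 70 mm behind (+x of) the rotor axis; its axis is the grater's y
- lever (a joint): angle of the pusher lever (rad): 0 at rest (up), growing as the cross-bar goes down, 0.42 at the stop, where the cross-bar is about 74 mm lower than at rest; a spring returns it: pushing the cross-bar takes about 3 N at rest and 10 N at the stop
- axle (a point): point on the rotor's level axis, 170 mm above the counter, in the plane in which crank_grip circles, 165 mm from the drum's centre. Its axes are those of the grater, which is fixed to the counter: z up, x away from the robot at yaw 0, y along the rotor axis; the crank is on the -y side. The uprights' outer faces are 66 mm, the crank arm's 89 mm from the drum's centre
- crank_grip (a point): the place to grip on the crank handle: on its centre line, 60 mm from the rotor axis. The handle is a black bar 24 mm thick, 105 mm long, parallel to the axis; it reaches 30 mm outwards from here and 75 mm inwards to the crank arm. It spins freely on its pin, so a gripper can stay pointing down as it goes round. It starts within 0.8 rad of straight up
- drum (a joint): angle of drum and crank (rad): 0 with the crank handle straight up, growing as the handle goes from the top towards the grater's +x; it turns round and round without end. It tells nothing of the heavy side. The bearing drags evenly (0.45 N m, about 7.5 N at the handle), so the drum stays where it is left
- sauce_bottle: yellow squeeze bottle, 60 mm across, 185 mm tall, loose; origin under its centre. Leave alone
- pan: empty stainless pan, 170 x 160 x 100 mm, loose; origin under its centre. Leave alone
- plate: black plate, 170 mm across, 18 mm high, loose; origin under its centre. Leave alone
- drum_mid (a point): centre of the closed steel drum (136 mm across, 90 mm long). Unseen in it, 44 mm off the axis, is a fixed 0.6 to 1 kg weight, at an angle to the crank that differs each time, never straight down at the start. Turning takes up to 4 to 7 N more at the handle as it is lifted, as much less as it sinks, and just the drag when it is straight down or up. Crank and its boss balance one another

How it is judged (in metres and radians):
On the way, in this order (a step that is already met when the one before it is completed fails the run):
1. the pusher lever is pushed to its stop while the crank is still as found (value of joint lever above 0.39 rad and distance of crank_grip from where it was at the start of the episode below 0.015 m), for 0.1 s.
2. the lever has sprung back up, let go, with the crank still as found (value of joint lever below 0.03 rad and contact force between the fingers and lever below 0.1 N and distance of crank_grip from where it was at the start of the episode below 0.015 m), for 0.1 s.
At the end, for the whole second after the job is handed in: the drum's heavy side is straight down within about 18 degrees and still, the fingers grip the crank handle with more than 3 N, and the pusher lever is up at rest (x of slug_c0 in the frame of axle between -0.0135 and 0.0135 m and z of slug_c0 in the frame of axle below -0.035 m and contact force between the fingers and crank above 3 N and velocity of joint drum between -0.1 and 0.1 rad/s and value of joint lever below 0.05 rad); the arm keeps its last pose, push and grip.
It fails at once if the sauce bottle is knocked or shifted (distance of sauce_bottle from where it was at the start of the episode above 0.03 m).
It fails at once if the steel pan is knocked or shifted (distance of pan from where it was at the start of the episode above 0.03 m).
It fails at once if the black plate is knocked or shifted (distance of plate from where it was at the start of the episode above 0.03 m).
It also fails if it takes over 72 s, if anything falls off the work surface, if the arm or the gripper's body presses on something with over 40 N, if the wrist force passes 120 N, or if a joint passes its speed limit or range.

## Working session

There is one attempt and no reset: what is moved stays moved. The work goes in short steps, Python scripts to look and compute and a tool call to move; the robot and the scene stay as the last step left them, time stands still between calls to the robot, and variables do not carry over. Pictures are saved under pics/ and viewed, at most 10 in all, crops included, and the job is handed in when it is done.

Besides the shell and the picture viewer there is one more tool, called after "Request:" as name(argument=value, ...) on one line, values as JSON. send_rows: Moves the arm, as the interface text tells. Its arguments: {"type":"object","properties":{"steps":{"type":"array"},"fingers":{"type":"number"},"squeeze":{"type":"number"}},"required":["steps"]}

```bash
mkdir -p pics
cat > h.py <<'E'
import numpy as np,cv2
from bench import sense,snapshot,order,finder
def ray(s,at):
    K,T=np.array(s["K"]),np.array(s["pose"])
    u=np.array([at[0]*560,at[1]*420,1.]); d=np.linalg.inv(K)@u; d=np.array([d[0],-d[1],-d[2]])
    return T[:3,3],T[:3,:3]@d/np.linalg.norm(d)
def tri(rs):
    A=0;b=0
    for o,d in rs:
        P=np.eye(3)-np.outer(d,d);A=A+P;b=b+P@o
    p=np.linalg.solve(A,b); return p,[float(np.linalg.norm((np.eye(3)-np.outer(d,d))@(p-o))) for o,d in rs]
def atz(r,z): o,d=r; return o+d*(z-o[2])/d[2]
E
python3 - <<'E'
from h import *
S={n:snapshot(n) for n in("side","top")}
print({k:v for k,v in sense().items()}, S["side"].keys())
for n in S: cv2.imwrite(f"pics/{n}0.png",S[n]["img"][:,:,::-1]); print(n,np.round(S[n]["pose"],2).tolist())
for l in["lever_grip","lever_hinge","axle","crank_grip","drum_mid","sauce_bottle","pan","plate"]:
    R=[]
    for n in S:
        f=finder.pinpoint(l,n)
        for q in f[:2]: print(l,n,np.round(np.array(q["at"])*[560,420],1),round(q["confidence"],2))
        if f:
            R.append(ray(S[n],f[0]["at"]))
            z={"lever_grip":300,"lever_hinge":288,"axle":170,"drum_mid":170,"sauce_bottle":0,"pan":0,"plate":0}.get(l)
            if z is not None: print("   atz",np.round(atz(R[-1],z),1))
    if len(R)==2: p,e=tri(R);print("  tri",np.round(p,1),np.round(e,1))
E
```

```text
{'time': 0.1, 'joint_pos': array([-7.94372719e+01,  7.51228833e+00,  8.53231022e+01,  1.69713002e-04,
        8.72629321e+01, -4.89488694e+00]), 'qd': array([-0.01158508, -0.07926102, -0.08903652, -0.05911607, -0.08656013,
       -0.06066382]), 'joint_efforts': array([ 1.27937157e-03, -5.70948815e+01, -5.01943052e+01, -1.06044813e-04,
        8.00335634e-03,  3.20298966e-05]), 'tool_pos': array([ 159.82658782, -577.79783107,  230.33303298]), 'tcp_rot': array([-1.79902050e+02, -8.55855661e-03,  1.54575995e+01]), 'ft_force': array([-0.29364385,  0.10876839,  0.29321417]), 'wrist_torque': array([ 0.02404272, -0.03536071, -0.00732466]), 'grip_force': 0.0, 'finger_gap': 85.34324433743257} dict_keys(['img', 'K', 'pose'])
side [[-1.0, 0.02, -0.04, 493.3], [-0.04, -0.75, 0.66, 809.29], [-0.02, 0.67, 0.75, 1107.17], [0.0, 0.0, 0.0, 1.0]]
top [[-0.02, 0.98, -0.2, 275.85], [-1.0, -0.01, 0.01, -12.18], [0.0, 0.2, 0.98, 1462.23], [0.0, 0.0, 0.0, 1.0]]
lever_grip side [315.3 202.5] 0.61
   atz [443.4  52.  300. ]
lever_grip top [260.2 229.4] 0.97
   atz [447.3  33.9 300. ]
  tri [446.   35.3 283.5
[... 182 characters left out ...]
p side [253.7 184.7] 0.43
crank_grip top [302.4 177.3] 0.7
  tri [617.6 -92.8 217. ] [0.9 0.9]
drum_mid top [253.2 202.9] 0.98
   atz [550.7  60.4 170. ]
sauce_bottle side [327.8 369.4] 0.87
   atz [401.8 360.    0. ]
sauce_bottle top [170.  254.7] 0.91
   atz [408. 358.   0.]
  tri [404.9 359.   -0.5] [3.2 3.2]
pan side [289.3 164.5] 0.81
pan side [315.6 202.4] 0.28
   atz [ 520.1 -424.3    0. ]
pan top [395.  225.3] 0.95
pan top [252.  202.1] 0.17
   atz [ 499.1 -427.8    0. ]
  tri [ 510.7 -433.   -11. ] [9.9 9.9]
plate side [257.3 363.9] 0.62
   atz [584.9 352.1   0. ]
plate top [174.1 206.2] 0.67
plate top [171.1 255.6] 0.57
   atz [578.9 349.6   0. ]
  tri [582.7 350.5  -5.3] [2.7 2.7]
```

View pics/side0.png

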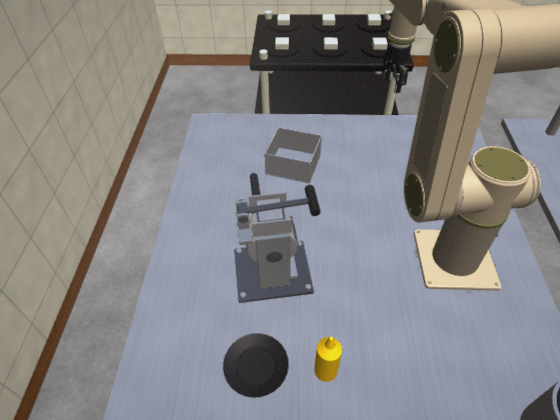

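View pics/top0.png

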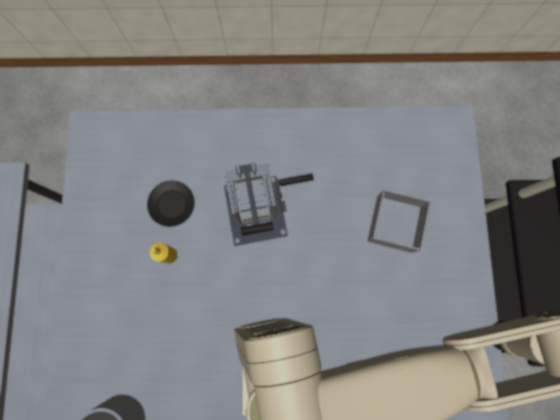

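The side view shows the cross-bar near (314,200) and the crank handle near (254,184). In the top view the cross-bar is near (257,229) and the handle runs (280,182) to (313,177), so the grater's yaw is about +10°. Next I fit the grater's pose and crank angle to all the detections.

```bash
cat >> h.py <<'E'
def proj(s,p):
    T=np.array(s["pose"]);c=T[:3,:3].T@(np.asarray(p)-T[:3,3]);u=np.array(s["K"])@[c[0],-c[1],-c[2]];return u[:2]/u[2]
def pts(x,y,yaw,th):
    c,s=np.cos(yaw),np.sin(yaw)
    L=dict(lever_grip=[-110,0,300],lever_hinge=[70,0,288],axle=[0,-165,170],drum_mid=[0,0,170],
      crank_grip=[60*np.sin(th),-165,170+60*np.cos(th)],tip=[60*np.sin(th),-195,170+60*np.cos(th)],root=[60*np.sin(th),-90,170+60*np.cos(th)],
      b0=[-110,-45,300],b1=[-110,45,300])
    return {k:np.array([x+c*v[0]-s*v[1],y+s*v[0]+c*v[1],v[2]]) for k,v in L.items()}
E
python3 - <<'E'
from h import *
from scipy.optimize import least_squares
S={};O=[]
for k in range(3):
  for n in("side","top"):
    s=snapshot(n);S[n]=s
    for l in["lever_grip","lever_hinge","axle","crank_grip","drum_mid"]:
      f=finder.pinpoint(l,n)
      if f: O.append((l,n,np.array(f[0]["at"])*[560,420],f[0]["confidence"]))
for l in("lever_grip","crank_grip","lever"):
  for n in S:
    for f in finder.trace(l,n)[:1]:
      m=f["mask"];print(l,n,round(f["confidence"],2),m.sum(),np.round(np.array(f["box"])*[560,420,560,420],1))
      np.save(f"m_{l}_{n}.npy",m)
def res(q):
  P=pts(q[0],q[1],q[2],q[3]);return np.concatenate([(proj(S[n],P[l])-a)*c for l,n,a,c in O])
r=least_squares(res,[560,62,.17,.6],loss="soft_l1",x_scale=[10,10,.1,.1])
print(r.x,r.cost);P=pts(*r.x)
for l,n,a,c in O: print(l,n,np.round(a,1),round(c,2),np.round(proj(S[n],P[l])-a,1))
for k in P: print(k,np.round(P[k],1))
out=[]
for n,c in(("side",(200,130)),("top",(210,130))):
  im=S[n]["img"][c[1]:c[1]+130,c[0]:c[0]+130,::-1]
  im=cv2.resize(np.ascontiguousarray(im),None,fx=3,fy=3,interpolation=cv2.INTER_CUBIC)
  for k in P: u=(proj(S[n],P[k])-c+.5)*3; cv2.circle(im,tuple(int(round(v)) for v in u),3,(0,0,255),1)
  out.append(im)
cv2.imwrite("pics/fit.png",np.hstack(out))
E
```

```text
lever_grip side 0.55 1157 [241.2 185.   80.1  36.9]
lever_grip top 0.8 1147 [237.3 165.7  36.   68.7]
crank_grip side 0.7 141 [253.4 174.9   5.   20.5]
crank_grip top 0.67 282 [280.  174.7  32.7  10.5]
lever side 0.88 1284 [239.7 186.   80.   37.6]
lever top 0.65 1046 [233.9 162.1  39.3  72.5]
[5.54932726e+02 6.26272680e+01 1.88401058e-01 5.28357374e-01] 70.39901642326399
lever_grip side [310.1 199.2] 0.62 [3.7 0.4]
lever_hinge side [246.5 213.7] 0.93 [-2.4 -2.5]
crank_grip side [256.6 184. ] 0.68 [-2.6 -0.8]
lever_grip top [259.3 227.7] 0.71 [-2.   1.9]
lever_hinge top [247.8 165.5] 0.7 [-2.3  4.3]
crank_grip top [300.7 179.5] 0.63 [ 2.1 -1.7]
drum_mid top [253.2 201.4] 0.96 [-0.7  0.2]
lever_grip side [317.2 201.9] 0.92 [-3.3 -2.3]
lever_hinge side [244.2 213.4] 0.66 [-0.1 -2.2]
crank_grip side [243.  213.1] 0.73 [ 11.  -29.9]
lever_grip top [258.2 231.3] 0.68 [-1.  -1.7]
lever_hinge top [248.8 166.8] 0.67 [-3.3  3. ]
crank_grip top [302.  178.8] 0.79 [ 0.8 -1. ]
drum_mid top [254.3 201.6] 0.77 [-1.8 -0. ]
lever_grip side [314.2 201.3] 0.93 [-0.4 -1.7]
lever_hinge side [244.4 212.3] 0.97 [-0.3 -1.1]
crank_grip side [254.8 183.2] 0.75 [-0.8  0. ]
drum_mid side [253.6 181.6] 0.24 [19.  55.1]
lever_grip top [260.1 229.4] 0.62 [-2.9  0.2]
lever_hinge top [245.5 166.2] 0.94 [-0.   3.6]
crank_grip top [302.5 176.8] 0.48 [0.3 1. ]
drum_mid top [254.2 200.6] 0.66 [-1.7  1. ]
lever_grip [446.9  42.  300. ]
lever_hinge [623.7  75.7 288. ]
axle [585.8 -99.5 170. ]
drum_mid [554.9  62.6 170. ]
crank_grip [615.5 -93.8 221.8]
tip [ 621.2 -123.3  221.8]
root [601.5 -20.1 221.8]
b0 [455.3  -2.2 300. ]
b1 [438.5  86.2 300. ]
```

View pics/fit.png

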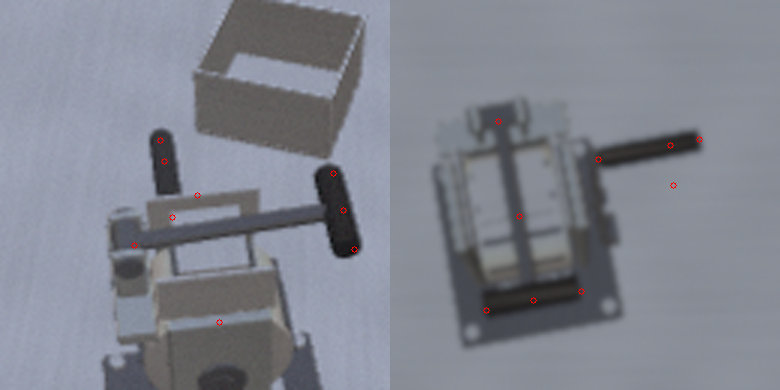

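The fit holds to a few mm: yaw 10.8°, bar at about (449,42,300). In the picture the model points lie on the bar, the handle and the hinge. I move above the bar with the fingers shut.

Request:
send_rows(steps=[[[0.8,1.7,0.4],[0,0,0.15]],[[1.6,3.4,0.8],[0,0,0.3]],[[2.4,5.1,1.2],[0,0,0.45]],[[3.2,6.8,1.6],[0,0,0.6]],[[4.0,8.5,2.0],[0,0,0.75]],[[4.8,10.2,2.4],[0,0,0.9]],[[5.6,11.9,2.8],[0,0,1.05]],[[6.4,13.6,3.2],[0,0,1.2]],[[7.2,15.3,3.6],[0,0,1.35]],[[8.0,17.0,4.0],[0,0,1.49]]], fingers=1, squeeze=60)

```text
time: 4.25
tool_pos: [400.4, -66.5, 352.0]
tcp_rot: [179.9, 0.0, 101.1]
ft_force: [1.1, -1.7, -0.2]
finger_gap: 0.2
grip_force: 0.0
```

Request:
send_rows(steps=[[[0.6,1.3,0],[0,0,0]],[[1.2,2.6,-0.2],[0,0,0]],[[1.67,3.67,-0.6],[0,0,0]],[[1.67,3.67,-1.0],[0,0,0]],[[1.72,3.68,-1.6],[0,0,0]],[[1.8,3.7,-2.2],[0,0,0]],[[1.9,3.72,-2.9],[0,0,0]],[[1.98,3.74,-3.4],[0,0,0]],[[2.0,3.74,-3.6],[0,0,0]]])

```text
time: 5.38
tool_pos: [460.6, 42.9, 243.1]
tcp_rot: [179.9, 0.0, 100.7]
ft_force: [0.6, 1.2, 10.2]
finger_gap: 0.1
grip_force: 4.8
```

Request:
send_rows(steps=[[[0.02,0,-0.1],[0,0,0]],[[0.03,0,-0.2],[0,0,0]],[[0.03,0,-0.25],[0,0,0]],[[0.03,0,-0.25],[0,0,0]]])

```text
time: 5.88
tool_pos: [462.1, 43.1, 238.0]
tcp_rot: [179.7, 0.0, 100.7]
ft_force: [-3.3, 1.4, 15.8]
finger_gap: 0.3
grip_force: 8.1
```

Request:
send_rows(steps=[[[0,0,-0.1],[0,0,0]],[[0,0,-0.15],[0,0,0]],[[0,0,-0.15],[0,0,0]]])

```text
time: 6.25
tool_pos: [462.6, 43.2, 236.9]
tcp_rot: [179.6, 0.1, 100.7]
ft_force: [-12.9, 2.2, 37.1]
finger_gap: -0.4
grip_force: 18.7
```

Run:
```python
from h import *
s=snapshot("side");cv2.imwrite("pics/push.png",cv2.resize(np.ascontiguousarray(s["img"][130:310,190:370,::-1]),None,fx=3,fy=3))
print(sense()["ft_force"],sense()["tool_pos"])
```

```text
[-13.44067974   1.57151906  36.64733938] [462.55929725  43.20830308 236.87192064]
```

View pics/push.png

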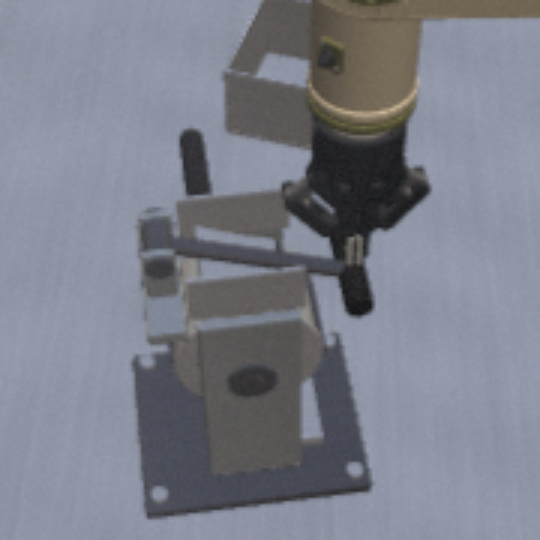

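The picture shows the lever down, with the fingers pressing on the cross-bar. The force jumped to 37 N with no more travel, so it is at the stop. Now I let it rise.

Request:
send_rows(steps=[[[-0.05,0,0.5],[0,0,0]],[[-0.15,0,1.1],[0,0,0]],[[-0.25,0,1.7],[0,0,0]],[[-0.35,0,2.3],[0,0,0]],[[-0.4,0,3.0],[0,0,0]],[[-0.4,0,4.0],[0,0,0]],[[-0.4,0,5.0],[0,0,0]],[[-0.4,0,5.0],[0,0,0]]], fingers=0)

```text
time: 7.3
tool_pos: [449.9, 43.3, 383.5]
tcp_rot: [179.7, 0.1, 100.8]
ft_force: [0.8, 0.4, -0.1]
finger_gap: 85.1
grip_force: 0.0
```

Run:
```python
from h import *
from scipy.optimize import least_squares
st=sense();print(st["ft_force"],st["tool_pos"],st["finger_gap"])
S={n:snapshot(n) for n in("side","top")}
im=[]
for n,c in(("side",(200,130)),("top",(210,130))):
  im.append(cv2.resize(np.ascontiguousarray(S[n]["img"][c[1]:c[1]+130,c[0]:c[0]+130,::-1]),None,fx=3,fy=3,interpolation=cv2.INTER_CUBIC))
cv2.imwrite("pics/up.png",np.hstack(im))
# refine tip of handle: fit handle line masks from earlier trace: axis ends vs model
X=[554.9,62.6,.1884,.5284]
for n in S:
  m=np.load(f"m_crank_grip_{n}.npy");pt=np.argwhere(m)[:,::-1].astype(float);vx=cv2.fitLine(pt.astype(np.float32),cv2.DIST_L2,0,.01,.01).ravel();t=(pt-vx[2:])@vx[:2]
  print(n,"ends",vx[2:]+t.min()*vx[:2],vx[2:]+t.max()*vx[:2]);P=pts(*X)
  for k in("tip","root","crank_grip"):print(k,proj(S[n],P[k]))
```

```text
[ 0.81040213  0.37247141 -0.149393  ] [449.85300083  43.30853058 383.53116711] 85.08111278101023
side ends [252.97386096 173.84340912] [256.25990268 194.27979681]
tip [252.93003049 176.20024604]
root [256.98764113 201.70119124]
crank_grip [254.04392495 183.20076036]
top ends [279.78756705 181.76473205] [313.34293683 175.99413317]
tip [312.42207388 175.89595852]
root [278.6848685  182.61983589]
crank_grip [302.80724181 177.81220947]
```

View pics/up.png

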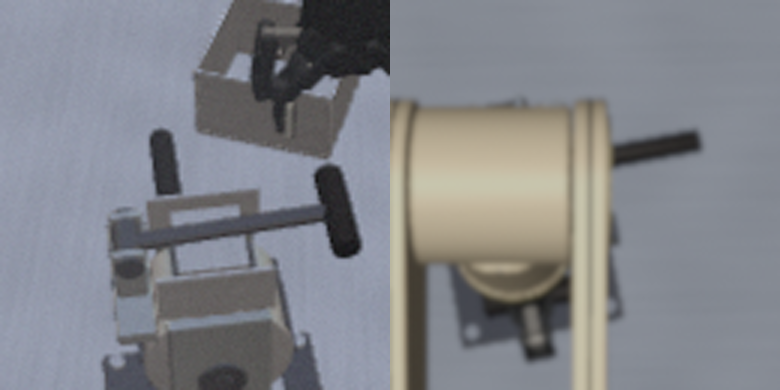

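The lever is back up and the crank is as found. The handle model fits within about 1 px, so I go to grip it at (615.5,-93.8,222), which puts the TCP at z 203.

Request:
send_rows(steps=[[[1.4,-1.15,0],[0,0,0]],[[2.8,-2.3,0],[0,0,0]],[[4.2,-3.45,0],[0,0,0]],[[5.3,-4.4,0],[0,0,0]],[[5.56,-4.59,-1.0],[0,0,0]],[[5.56,-4.59,-2.3],[0,0,0]],[[5.56,-4.59,-3.6],[0,0,0]],[[5.56,-4.59,-4.9],[0,0,0]],[[5.56,-4.59,-5.9],[0,0,0]],[[5.56,-4.59,-5.95],[0,0,0]]], fingers=0)

```text
time: 8.65
tool_pos: [612.6, -93.4, 197.6]
tcp_rot: [-179.6, -0.2, 100.8]
ft_force: [-0.5, -0.2, 0.4]
finger_gap: 85.5
grip_force: 0.0
```

Request:
send_rows(steps=[[[0,0,0],[0,0,0]],[[0,0,0],[0,0,0]],[[0,0,0],[0,0,0]]])

```text
time: 9.02
tool_pos: [616.4, -94.0, 204.4]
tcp_rot: [179.9, 0.1, 100.8]
ft_force: [1.1, -0.5, -0.2]
finger_gap: 85.7
grip_force: 0.0
```

Free-air bias is small. I close on the handle.

Request:
send_rows(steps=[[[0,0,0],[0,0,0]],[[0,0,0],[0,0,0]],[[0,0,0],[0,0,0]],[[0,0,0],[0,0,0]],[[0,0,0],[0,0,0]],[[0,0,0],[0,0,0]]], fingers=1, squeeze=60)

```text
time: 9.78
tool_pos: [615.2, -93.9, 202.6]
tcp_rot: [-179.9, -0.0, 100.8]
ft_force: [-5.5, -0.8, 0.9]
finger_gap: 22.4
grip_force: 58.7
```

Run:
```python
from h import *
s=sense();print(s["tool_pos"],s["ft_force"],s["wrist_torque"],s["finger_gap"],s["grip_force"])
# commanded TCP and circle in units, 15 deg per row
th0=.5284;yaw=.1884
for k in range(0,25):
  a=th0+np.radians(15*k);d=60*(np.sin(a)-np.sin(th0));z=60*(np.cos(a)-np.cos(th0))
  print(k,np.round(np.array([d*np.cos(yaw),d*np.sin(yaw),z])/30,2).tolist())
```

```text
[615.17091005 -93.88687721 202.61960639] [-5.45533214 -0.82347658  0.8752653 ] [-0.11225142  0.77598035 -0.13351561] 22.434130905479968 58.693342208862305
0 [0.0, 0.0, 0.0]
1 [0.41, 0.08, -0.32]
2 [0.72, 0.14, -0.74]
3 [0.91, 0.17, -1.22]
4 [0.97, 0.19, -1.74]
5 [0.9, 0.17, -2.25]
6 [0.71, 0.13, -2.74]
7 [0.39, 0.07, -3.15]
8 [-0.02, -0.0, -3.46]
9 [-0.49, -0.09, -3.66]
10 [-1.0, -0.19, -3.73]
11 [-1.51, -0.29, -3.66]
12 [-1.98, -0.38, -3.45]
13 [-2.39, -0.45, -3.13]
14 [-2.7, -0.51, -2.72]
15 [-2.89, -0.55, -2.24]
16 [-2.96, -0.56, -1.72]
17 [-2.89, -0.55, -1.2]
18 [-2.69, -0.51, -0.72]
19 [-2.37, -0.45, -0.31]
20 [-1.96, -0.37, 0.01]
21 [-1.49, -0.28, 0.21]
22 [-0.98, -0.19, 0.27]
23 [-0.47, -0.09, 0.2]
24 [-0.0, -0.0, 0.0]
```

Run:
```python
import numpy as np
th0=.5284;yaw=.1884
def p(a):return 2*np.array([np.sin(a)*np.cos(yaw),np.sin(a)*np.sin(yaw),np.cos(a)])
for c in range(12):
  a=th0+np.radians(30*c);o=np.round(p(a),2)
  print(c,[np.round(np.round(p(a+np.radians(7.5*j)),2)-o,2).tolist() for j in(1,2,3,4)])
```

```text
0 [[0.21, 0.04, -0.15], [0.41, 0.08, -0.32], [0.57, 0.11, -0.52], [0.72, 0.14, -0.74]]
1 [[0.11, 0.02, -0.23], [0.19, 0.03, -0.48], [0.24, 0.04, -0.74], [0.25, 0.04, -1.0]]
2 [[-0.01, 0.0, -0.26], [-0.06, -0.01, -0.52], [-0.15, -0.02, -0.76], [-0.26, -0.05, -1.0]]
3 [[-0.15, -0.02, -0.22], [-0.32, -0.06, -0.41], [-0.51, -0.09, -0.58], [-0.73, -0.13, -0.73]]
4 [[-0.23, -0.05, -0.11], [-0.47, -0.09, -0.19], [-0.72, -0.14, -0.24], [-0.98, -0.19, -0.26]]
5 [[-0.26, -0.05, 0.02], [-0.51, -0.1, 0.07], [-0.75, -0.15, 0.16], [-0.98, -0.19, 0.27]]
6 [[-0.21, -0.04, 0.15], [-0.41, -0.08, 0.32], [-0.57, -0.11, 0.52], [-0.72, -0.14, 0.74]]
7 [[-0.11, -0.02, 0.23], [-0.19, -0.03, 0.48], [-0.24, -0.04, 0.74], [-0.25, -0.04, 1.0]]
8 [[0.01, 0.0, 0.26], [0.06, 0.01, 0.52], [0.15, 0.02, 0.76], [0.26, 0.05, 1.0]]
9 [[0.15, 0.02, 0.22], [0.32, 0.06, 0.41], [0.51, 0.09, 0.58], [0.73, 0.13, 0.73]]
10 [[0.23, 0.05, 0.11], [0.47, 0.09, 0.19], [0.72, 0.14, 0.24], [0.98, 0.19, 0.26]]
11 [[0.26, 0.05, -0.02], [0.51, 0.1, -0.07], [0.75, 0.15, -0.16], [0.98, 0.19, -0.27]]
```

Request:
send_rows(steps=[[[0.21,0.04,-0.15],[0,0,0]],[[0.41,0.08,-0.32],[0,0,0]],[[0.57,0.11,-0.52],[0,0,0]],[[0.72,0.14,-0.74],[0,0,0]]])

```text
time: 10.28
tool_pos: [638.0, -89.9, 182.1]
tcp_rot: [179.9, 0.1, 100.8]
ft_force: [-5.8, -0.9, 7.8]
finger_gap: 22.3
grip_force: 59.5
```

Request:
send_rows(steps=[[[0.11,0.02,-0.23],[0,0,0]],[[0.19,0.03,-0.48],[0,0,0]],[[0.24,0.04,-0.74],[0,0,0]],[[0.25,0.04,-1.0],[0,0,0]]])

```text
time: 10.78
tool_pos: [647.5, -88.2, 153.0]
tcp_rot: [179.6, 0.1, 100.8]
ft_force: [3.6, 1.2, 6.7]
finger_gap: 22.5
grip_force: 59.7
```

Request:
send_rows(steps=[[[-0.01,0,-0.26],[0,0,0]],[[-0.06,-0.01,-0.52],[0,0,0]],[[-0.15,-0.02,-0.76],[0,0,0]],[[-0.26,-0.05,-1.0],[0,0,0]]])

```text
time: 11.28
tool_pos: [641.4, -89.3, 122.6]
tcp_rot: [179.4, 0.1, 100.8]
ft_force: [14.6, 2.9, -3.0]
finger_gap: 22.3
grip_force: 59.2
```

Request:
send_rows(steps=[[[-0.15,-0.02,-0.22],[0,0,0]],[[-0.32,-0.06,-0.41],[0,0,0]],[[-0.51,-0.09,-0.58],[0,0,0]],[[-0.73,-0.13,-0.73],[0,0,0]]])

```text
time: 11.78
tool_pos: [616.7, -93.6, 96.9]
tcp_rot: [179.8, 0.0, 100.8]
ft_force: [11.5, -2.7, -16.4]
finger_gap: 22.6
grip_force: 59.7
```

Request:
send_rows(steps=[[[-0.23,-0.05,-0.11],[0,0,0]],[[-0.47,-0.09,-0.19],[0,0,0]],[[-0.72,-0.14,-0.24],[0,0,0]],[[-0.98,-0.19,-0.26],[0,0,0]]])

```text
time: 12.28
tool_pos: [584.6, -99.3, 89.4]
tcp_rot: [-179.9, -0.1, 100.8]
ft_force: [1.8, -0.1, -8.6]
finger_gap: 22.4
grip_force: 60.4
```

Request:
send_rows(steps=[[[-0.26,-0.05,0.02],[0,0,0]],[[-0.51,-0.1,0.07],[0,0,0]],[[-0.75,-0.15,0.16],[0,0,0]],[[-0.98,-0.19,0.27],[0,0,0]]])

```text
time: 12.78
tool_pos: [555.7, -104.6, 99.4]
tcp_rot: [180.0, -0.1, 100.8]
ft_force: [0.1, 5.6, -7.6]
finger_gap: 22.3
grip_force: 60.6
```

Request:
send_rows(steps=[[[-0.21,-0.04,0.15],[0,0,0]],[[-0.41,-0.08,0.32],[0,0,0]],[[-0.57,-0.11,0.52],[0,0,0]],[[-0.72,-0.14,0.74],[0,0,0]]])

```text
time: 13.28
tool_pos: [535.5, -108.2, 122.7]
tcp_rot: [179.8, -0.1, 100.9]
ft_force: [3.4, 9.4, -5.5]
finger_gap: 22.8
grip_force: 60.9
```

Request:
send_rows(steps=[[[-0.11,-0.02,0.23],[0,0,0]],[[-0.19,-0.03,0.48],[0,0,0]],[[-0.24,-0.04,0.74],[0,0,0]],[[-0.25,-0.04,1.0],[0,0,0]]])

```text
time: 13.78
tool_pos: [529.4, -109.2, 153.2]
tcp_rot: [179.6, -0.0, 100.9]
ft_force: [10.9, 9.8, -10.9]
finger_gap: 22.6
grip_force: 60.6
```

Request:
send_rows(steps=[[[0.01,0,0.26],[0,0,0]],[[0.06,0.01,0.52],[0,0,0]],[[0.15,0.02,0.76],[0,0,0]],[[0.26,0.05,1.0],[0,0,0]]])

```text
time: 14.28
tool_pos: [537.8, -107.7, 181.3]
tcp_rot: [179.6, -0.0, 100.9]
ft_force: [23.0, 6.2, -29.4]
finger_gap: 22.2
grip_force: 60.0
```

Request:
send_rows(steps=[[[0.15,0.02,0.22],[0,0,0]],[[0.32,0.06,0.41],[0,0,0]],[[0.51,0.09,0.58],[0,0,0]],[[0.73,0.13,0.73],[0,0,0]]])

```text
time: 14.78
tool_pos: [555.4, -104.5, 199.6]
tcp_rot: [-179.8, -0.1, 100.8]
ft_force: [2.3, 0.8, -29.1]
finger_gap: 22.7
grip_force: 60.4
```

Request:
send_rows(steps=[[[0.23,0.05,0.11],[0,0,0]],[[0.47,0.09,0.19],[0,0,0]],[[0.72,0.14,0.24],[0,0,0]],[[0.98,0.19,0.26],[0,0,0]]])

```text
time: 15.28
tool_pos: [583.7, -99.5, 209.2]
tcp_rot: [-179.6, -0.1, 100.8]
ft_force: [-11.8, -0.1, -15.6]
finger_gap: 22.4
grip_force: 61.8
```

Request:
send_rows(steps=[[[0.26,0.05,-0.02],[0,0,0]],[[0.51,0.1,-0.07],[0,0,0]],[[0.75,0.15,-0.16],[0,0,0]],[[0.98,0.19,-0.27],[0,0,0]]])

```text
time: 15.78
tool_pos: [613.8, -94.2, 203.6]
tcp_rot: [-179.8, -0.0, 100.8]
ft_force: [-16.5, 1.1, -4.2]
finger_gap: 22.5
grip_force: 63.0
```

Request:
send_rows(steps=[[[0.21,0.04,-0.15],[0,0,0]],[[0.41,0.08,-0.32],[0,0,0]],[[0.57,0.11,-0.52],[0,0,0]],[[0.72,0.14,-0.74],[0,0,0]]])

```text
time: 16.27
tool_pos: [637.2, -90.0, 183.6]
tcp_rot: [180.0, 0.1, 100.8]
ft_force: [-12.5, 1.2, 2.5]
finger_gap: 22.3
grip_force: 63.6
```

```bash
cat > an.py <<'E'
import numpy as np
from scipy.optimize import least_squares
D=np.array([[638.0,-89.9,182.1,-5.8,-.9,7.8],[647.5,-88.2,153.0,3.6,1.2,6.7],[641.4,-89.3,122.6,14.6,2.9,-3.0],[616.7,-93.6,96.9,11.5,-2.7,-16.4],[584.6,-99.3,89.4,1.8,-.1,-8.6],[555.7,-104.6,99.4,.1,5.6,-7.6],[535.5,-108.2,122.7,3.4,9.4,-5.5],[529.4,-109.2,153.2,10.9,9.8,-10.9],[537.8,-107.7,181.3,23,6.2,-29.4],[555.4,-104.5,199.6,2.3,.8,-29.1],[583.7,-99.5,209.2,-11.8,-.1,-15.6],[613.8,-94.2,203.6,-16.5,1.1,-4.2],[637.2,-90,183.6,-12.5,1.2,2.5]])
y=.1884;g=np.array([np.cos(y),np.sin(y)])
def an(D,cx=585.8,cy=-99.5,cz=151.,sg=1,v=1):
  u=(D[:,:2]-[cx,cy])@g;w=D[:,2]-cz;a=np.arctan2(u,w);fx=D[:,3:5]@g;fz=D[:,5]
  ft=-(fx*np.cos(a)-fz*np.sin(a))   # push by arm along +theta
  fr=-(fx*np.sin(a)+fz*np.cos(a))
  A=np.c_[np.ones(len(a))*sg,np.sin(a),np.cos(a)]
  c,_,_,_=np.linalg.lstsq(A,ft,rcond=None);r=ft-A@c
  # torque to lift: W sin(a-a0), a0 = handle angle with heavy side down (stable)
  W=np.hypot(c[1],c[2]);a0=np.degrees(np.arctan2(-c[2],c[1]))
  if v:
    print("a",np.round(np.degrees(a)));print("ft",np.round(ft,1));print("fr",np.round(fr,1));print("res",np.round(r,1))
  print("drag",c[0].round(2),"W",W.round(2),"a0",a0.round(1),"rms",r.std().round(2))
if __name__=="__main__":
  an(D)
  for d in(-3,3): an(D,cx=585.8+d,v=0);an(D,cz=151+d,v=0)
E
python3 an.py
```

```text
a [  60.   88.  117.  150. -179. -149. -119.  -88.  -58.  -32.   -2.   28.
   58.]
ft [ 9.7  6.6  4.   1.1  1.9  4.9  7.3 10.4 12.4 13.5 12.2 12.1  8.5]
fr [  1.1  -4.  -14.6 -19.6  -8.6  -6.    1.8  13.   35.7  25.9  15.2  11.3
   8.9]
res [ 0.8  0.6  0.4 -1.1 -0.6  0.6  0.3  0.3 -0.   0.  -1.2  0.4 -0.5]
drag 7.87 W 5.78 a0 -110.4 rms 0.63
drag 7.5 W 5.54 a0 -109.9 rms 0.91
drag 7.44 W 5.64 a0 -108.0 rms 0.74
drag 8.21 W 5.98 a0 -111.0 rms 0.52
drag 8.3 W 5.96 a0 -113.2 rms 0.83
```

A clear fit: drag 7.9 N, weight 5.8 N, heavy side down with the handle at about -110°. I turn back there in reverse, which also cross-checks the angle with the drag opposed.

Request:
send_rows(steps=[[[-0.15,-0.03,0.22],[0,0,0]],[[-0.31,-0.06,0.42],[0,0,0]],[[-0.51,-0.1,0.59],[0,0,0]],[[-0.72,-0.14,0.74],[0,0,0]]])

```text
time: 16.77
tool_pos: [615.0, -93.9, 203.1]
tcp_rot: [-180.0, -0.0, 100.8]
ft_force: [-2.4, 0.2, -12.2]
finger_gap: 21.8
grip_force: 62.3
```

Request:
send_rows(steps=[[[-0.23,-0.04,0.11],[0,0,0]],[[-0.47,-0.09,0.2],[0,0,0]],[[-0.72,-0.14,0.25],[0,0,0]],[[-0.98,-0.19,0.27],[0,0,0]]])

```text
time: 17.27
tool_pos: [585.4, -99.2, 209.6]
tcp_rot: [-179.9, -0.1, 100.8]
ft_force: [3.6, 2.4, -23.8]
finger_gap: 22.2
grip_force: 61.2
```

Request:
send_rows(steps=[[[-0.26,-0.05,-0.02],[0,0,0]],[[-0.51,-0.1,-0.07],[0,0,0]],[[-0.75,-0.14,-0.15],[0,0,0]],[[-0.98,-0.19,-0.26],[0,0,0]]])

```text
time: 17.77
tool_pos: [558.2, -104.0, 201.7]
tcp_rot: [179.8, -0.1, 100.9]
ft_force: [21.2, 7.1, -33.9]
finger_gap: 22.2
grip_force: 60.8
```

Request:
send_rows(steps=[[[-0.22,-0.04,-0.15],[0,0,0]],[[-0.41,-0.07,-0.32],[0,0,0]],[[-0.58,-0.11,-0.51],[0,0,0]],[[-0.73,-0.13,-0.73],[0,0,0]]])

```text
time: 18.27
tool_pos: [540.0, -107.4, 184.1]
tcp_rot: [179.2, 0.0, 100.9]
ft_force: [22.5, 12.0, -13.9]
finger_gap: 22.2
grip_force: 62.8
```

Request:
send_rows(steps=[[[-0.11,-0.03,-0.24],[0,0,0]],[[-0.2,-0.04,-0.48],[0,0,0]],[[-0.25,-0.05,-0.74],[0,0,0]],[[-0.26,-0.05,-1.0],[0,0,0]]])

```text
time: 18.77
tool_pos: [530.1, -109.2, 155.9]
tcp_rot: [179.5, 0.0, 100.9]
ft_force: [-2.4, 13.5, 3.6]
finger_gap: 22.4
grip_force: 64.4
```

Request:
send_rows(steps=[[[0.01,0,-0.26],[0,0,0]],[[0.06,0.01,-0.52],[0,0,0]],[[0.12,0.02,-0.68],[0,0,0]]])

```text
time: 19.15
tool_pos: [531.6, -108.9, 134.2]
tcp_rot: [179.8, -0.0, 100.9]
ft_force: [-10.9, 10.8, 4.6]
finger_gap: 22.5
grip_force: 64.4
```

Request:
send_rows(steps=[[[0,0,0],[0,0,0]],[[0,0,0],[0,0,0]],[[0,0,0],[0,0,0]],[[0,0,0],[0,0,0]]])

```text
time: 19.65
tool_pos: [531.7, -108.9, 133.7]
tcp_rot: [179.8, -0.0, 100.9]
ft_force: [-5.1, 9.7, -1.3]
finger_gap: 22.3
grip_force: 63.9
```

```bash
cat > a2.py <<'E'
from an import *
B=np.array([[615.0,-93.9,203.1,-2.4,.2,-12.2],[585.4,-99.2,209.6,3.6,2.4,-23.8],[558.2,-104,201.7,21.2,7.1,-33.9],[540,-107.4,184.1,22.5,12,-13.9],[530.1,-109.2,155.9,-2.4,13.5,3.6],[531.6,-108.9,134.2,-10.9,10.8,4.6]])
A=np.vstack([D,B]);sg=np.r_[np.ones(len(D)),-np.ones(len(B))]
for cx in(583.8,585.8,588.8):
  for cz in(148,151,154): print(cx,cz,end=" ");an(A,cx=cx,cz=cz,sg=sg,v=(cx==585.8 and cz==151))
from h import *
S={n:snapshot(n) for n in("side","top")};print(sense()["time"])
for n in S:
  for l in("crank_grip","lever_grip"):
    f=finder.pinpoint(l,n)
    if f:print(l,n,np.round(np.array(f[0]["at"])*[560,420],1),f[0]["confidence"])
  print("pred",proj(S[n],pts(554.9,62.6,.1884,np.radians(-110))["crank_grip"]))
im=[cv2.resize(np.ascontiguousarray(S[n]["img"][130:300,c:c+160,::-1]),None,fx=2.4,fy=2.4,interpolation=cv2.INTER_CUBIC) for n,c in(("side",200),("top",210))]
cv2.imwrite("pics/end.png",np.hstack(im))
E
python3 a2.py
```

```text
583.8 148 drag 7.47 W 4.8 a0 -109.8 rms 1.19
583.8 151 drag 7.75 W 5.23 a0 -113.1 rms 0.98
583.8 154 drag 8.04 W 5.71 a0 -116.4 rms 1.01
585.8 148 drag 7.57 W 5.23 a0 -110.0 rms 0.9
585.8 151 a [  60.   88.  117.  150. -179. -149. -119.  -88.  -58.  -32.   -2.   28.
   58.   30.   -0.  -29.  -55.  -85. -107.]
ft [ 9.7  6.6  4.   1.1  1.9  4.9  7.3 10.4 12.4 13.5 12.2 12.1  8.5 -4.
 -3.8 -3.  -2.8 -3.6 -6.9]
fr [  1.1  -4.  -14.6 -19.6  -8.6  -6.    1.8  13.   35.7  25.9  15.2  11.3
   8.9  11.7  23.8  40.4  27.9  -0.1  -7. ]
res [ 1.1  0.8  0.5 -1.1 -0.8  0.4  0.   0.1 -0.1  0.1 -1.   0.7 -0.2  0.4
 -1.2 -0.8  0.2  1.6  0.3]
drag 7.85 W 5.66 a0 -113.1 rms 0.75
585.8 154 drag 8.13 W 6.13 a0 -116.2 rms 0.9
588.8 148 drag 7.71 W 5.83 a0 -110.6 rms 0.57
588.8 151 drag 7.98 W 6.26 a0 -113.4 rms 0.6
588.8 154 drag 8.26 W 6.73 a0 -116.3 rms 0.95
19.75
crank_grip side [284.3 196.3] 0.38
lever_grip side [312.5 200.3] 0.71
pred [283.5750645  196.91012142]
crank_grip top [306.6 210.1] 0.55
lever_grip top [258.7 229.5] 0.71
pred [307.28789288 209.71006915]
```

View pics/end.png

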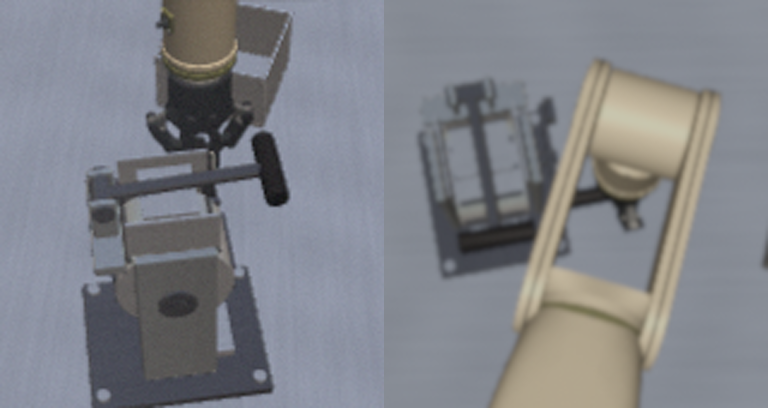

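The picture shows the fingers gripping the handle low on the near side, with the lever up. The combined fit says about -112°; the handle is at about -107.5°. A small nudge, then I settle and hand in.

Request:
send_rows(steps=[[[0.03,0.01,-0.08],[0,0,0]],[[0.05,0.01,-0.14],[0,0,0]],[[0.05,0.01,-0.14],[0,0,0]],[[0.05,0.01,-0.14],[0,0,0]],[[0.05,0.01,-0.14],[0,0,0]],[[0.05,0.01,-0.14],[0,0,0]]])

```text
time: 20.7
tool_pos: [532.9, -108.7, 129.8]
tcp_rot: [179.9, -0.0, 100.9]
ft_force: [-8.3, 9.8, 3.5]
finger_gap: 22.0
grip_force: 64.2
```

```bash
python3 -c "
from bench import sense,order
s=sense();print(s['tool_pos'],s['ft_force'],s['grip_force'],s['qd'].round(2))
print(order.hand_in())"
```

```text
[ 532.87352763 -108.68033644  129.79401154] [-8.27595729  9.75636603  3.53525783] 64.2187750339508 [-0.06  0.06 -0.11  0.09  0.05 -0.07]
the job is handed in; nothing more can be done
None
```

The job is handed in, with no verdict shown: the lever was pushed to its stop and sprang back up, and the drum is held still in a 64 N grip at a handle angle of about -112°, where the force fit puts the heavy side straight down (good to a few degrees).

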